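# Swap the battery pack in the charging dock

### The job

Change over the battery charger: push the charged pack that sits flush in the dock a little deeper so that its push-push latch lets go and it springs up, draw it out and stand it upright in the long parts tray without dropping it. Then put the flat pack that stands on the bench into the empty bay and press it down until the latch catches and it stays flush. Do not tip over a pack or disturb the other things lying around.

Things in the scene. Friction and masses are not known exactly. Their poses are not given: they have to be found in the camera images.
- dock: Charging dock, fixed: light grey box with a mid-grey flat top plate 97 mm above the bench. Origin on the bench under the axis of its one bay; z up, +x towards the deep rear part (dock reaches from x = -35 to +65 mm, y = -49 to +49 mm). A pack goes upright into the bay, its 38 mm side along x, either way round. Latched, its top is 1 mm below the plate, too low to grip; sprung up, it stands 29 mm proud
- bay_mouth (a point): Centre of the mouth of the dock's bay, level with the top plate, 97 mm above the bench; axes as the dock's. The bay is an upright shaft 41 mm along x by 67 mm along y with a 4 mm, 45-degree lead-in round the mouth; a sprung cradle in it carries the pack
- cradle (a joint): Height of the cradle, m: 0 latched (pack's underside 14 mm above bench), +0.030 sprung up (44 mm), -0.008 rigid bottom stop. Push-push: from 0, pressed 5 to 8 mm below 0 and let go, it rises to +0.030; from +0.030, pressed to 5 to 8 mm below 0 and let go, it returns to 0 and stays. Pressing a pack takes 1 to 2 N at the top, 3 to 5 N near the bottom
- pack_full: The charged battery pack, a dark upright block 38 mm (x) by 64 mm (y) by 82 mm tall (z) with rounded edges, ribbed on its 64 mm wide sides near the top, about 0.22 kg. Origin at the centre of its underside, z up. At the start it is latched in the dock, aligned with the dock's axes
- pack_flat: The flat (empty) battery pack, the same as the other: 38 mm (x) by 64 mm (y) by 82 mm tall (z), about 0.22 kg, origin at the centre of its underside. At the start it stands upright on the bench near the dock
- tray: Long open parts tray, loose on the bench, 118 mm (x) by 320 mm (y) over the rim and 54 mm high. Origin at the centre of its underside. Inner floor 4 mm above the bench, clear inside from x = -39 to +39 mm and y = -121 to +121 mm; walls are up to 50 mm high as obstacles
- rubber_block: Bystander: red-brown rubber block 35 x 70 x 28 mm lying on the bench; origin at the centre of its underside
- counter: Bystander: round white tally counter, 41 mm across, 23 mm high; origin at the centre of its underside
- glue: Bystander: white glue bottle with a blue tip, 36 mm across, 122 mm tall, upright; origin at the centre of its underside
- tape: Bystander: roll of tape, 96 mm across, 48 mm high, lying flat; origin at the centre of its underside

How it is judged (in metres and radians):
On the way, in this order (a step that is already met when the one before it is completed fails the run):
1. the charged pack has sprung up in the dock (horizontal distance between pack_full and dock below 0.006 m and value of joint cradle above 0.025 m and z of pack_full in the frame of dock between 0.038 and 0.062 m), for 0.1 s.
2. the charged pack stands upright in the tray (x of pack_full in the frame of tray between -0.04 and 0.04 m and y of pack_full in the frame of tray between -0.12 and 0.12 m and z of pack_full in the frame of tray between 0.001 and 0.009 m and angle between pack_full's own z axis and vertical below 0.12 rad and linear speed of pack_full below 0.03 m/s), for 0.2 s.
3. the flat pack is latched flush in the bay (horizontal distance between pack_flat and dock below 0.006 m and z of pack_flat in the frame of dock between 0.0115 and 0.0165 m and value of joint cradle between -0.0025 and 0.0025 m and angle between pack_flat's own z axis and vertical below 0.08 rad and linear speed of pack_flat below 0.03 m/s), for 0.2 s.
At the end, for the whole second after the job is handed in: The charged pack stands at rest on the tray floor, upright within 0.12 rad. The flat pack is at rest in the bay, within 6 mm of its axis and 0.08 rad of upright, latched flush: underside and cradle within 2.5 mm of their latched height (x of pack_full in the frame of tray between -0.04 and 0.04 m and y of pack_full in the frame of tray between -0.12 and 0.12 m and z of pack_full in the frame of tray between 0.001 and 0.009 m and angle between pack_full's own z axis and vertical below 0.12 rad and horizontal distance between pack_flat and dock below 0.006 m and z of pack_flat in the frame of dock between 0.0115 and 0.0165 m and value of joint cradle between -0.0025 and 0.0025 m and angle between pack_flat's own z axis and vertical below 0.08 rad and linear speed of each of pack_full, pack_flat below 0.02 m/s); the robot touches nothing.
It fails at once if a pack is tipped over (angle between any of pack_full, pack_flat's own z axis and vertical above 0.7 rad).
It fails at once if the charged pack is dropped (falls freely at more than 0.8 m/s) (linear speed of pack_full above 0.8 m/s and contact force between the fingers and pack_full below 0.1 N).
It fails at once if a bystander (rubber block, counter, glue bottle, tape roll) is moved more than 30 mm (distance of any of rubber_block, counter, glue, tape from where it was at the start of the episode above 0.03 m).
It also fails if it takes over 48 s, if anything falls off the work surface, if the arm or the gripper's body presses on something with over 40 N, if the wrist force passes 120 N, or if a joint passes its speed limit or range.

### The arm

A 6-joint arm with a two-finger parallel gripper is mounted at the origin on a cart in front of the work surface, level with it; the furniture and walls round the work are solid. World frame = base frame: x ahead of the robot, y to its left, z up, the work surface at z = 0. Lengths are in m, angles in degrees, forces in N, time in s.
With the tool pointing down it reaches from about 0.325 to 0.85 m from the base axis. Payload 15.5 kg.
Tool frame: the origin (TCP) lies at the very end of the fingers, on their centre line; the grasp point (between the pads) lies arm.grip_depth behind it (arm.grip_depth is the distance from the TCP to the grasp point, in m); z points along the fingers, y is the line along which they close (so a half turn about z gives the same grasp; the last joint's range is limited). The gripper opens to 91 mm and grips with 3 to 60 N. Pads are 32 mm wide; open, the fingers measure 118 mm over their backs; the gripper's body (76 mm by 178 mm) begins 60 mm behind the grasp point.
Start: joints at [-71.19, 28.281, 77.091, -0, 74.628, -5.472], TCP at [0.257, -0.57, 0.214] pointing down, gripper open.
Joint ranges: [-166.48, 166.48], [-47.26, 123.95], [12.59, 153.08], [-70.14, 250.14], [6.76, 159.57], [-176.63, 176.63]. Speed limits (degrees/s): [108.29, 108.29, 147.25, 172.46, 172.46, 172.46].

### API

Orientations are given as a 3x3 rotation matrix whose columns are the frame's x, y, z axes.
In Python, from rig import arm gives the robot as it stands. Calls block until the motion is done:
- arm.move_to(position, orientation): joint-space move of the TCP to a pose.
- arm.move_l(position, orientation=None, feed=0.15): straight line of the TCP; orientation=None keeps the orientation; feed is the mean speed in m/s.
- arm.move_joints(angles): joint-space move.
- arm.grip(opening): finger opening in m; the grip force is fixed at half the most; returns when the fingers have stopped.
- arm.sleep(seconds).
- arm.solve_ik(position, orientation): joint angles nearest the present ones, or None.
- arm.snapshot(name): name is "side" or "top"; returns the picture (400x640x3 uint8, red, green, blue); there is no depth.
- arm.get_calibration(name): a dict with "intrinsics" (3x3 intrinsics, pixels), "cam_to_world" (4x4, takes a point from camera to world coordinates). Camera axes: x right, y down, z forward; pixel columns grow to the right and rows downward; lengths in m; the calibration is good to about 2 mm. A picture is of the moment at which its call begins. get_calibration takes no time and is no camera call.
A pose or a line that the arm cannot do raises arm.Unreachable and nothing moves.
- arm.sign_off(): hands the job in; it is judged then, once.
Readings, each from a call of its own:
- arm.current_t(): time.
- arm.current_joint_positions(): joint angles.
- arm.current_dq(): joint speeds.
- arm.current_tau(): joint torques, N m.
- arm.current_ee_pos(): TCP position.
- arm.current_tool_rot(): TCP orientation.
- arm.current_force(): force on the tool from outside, world axes, zero at the start.
- arm.current_torque(): the same for the moment, N m.
- arm.current_width(): finger opening in m.
- arm.current_grasp_force(): force on a finger pad.
Only numpy, scipy, OpenCV 4.12 (cv2) and the standard library are available. Lean on these libraries where they do the work, as an engineer would, in place of code of your own. Each camera call takes 0.05 s, during which the arm holds its last target. There are 200 camera calls.

## Working session

There is one attempt and no reset: what is moved stays moved. The work goes in short steps, each a Python script; the robot and the scene stay as the last script left them, time stands still between calls to the robot, and variables do not carry over. Pictures are saved under pics/ and viewed, at most 10 in all, crops included, and the job is handed in when it is done.

```bash
mkdir -p pics; ls
python3 - <<'E'
from rig import arm
import cv2, numpy as np
for n in ("side","top"):
    im=arm.snapshot(n); cv2.imwrite(f"pics/{n}0.png",im[:,:,::-1])
    c=arm.get_calibration(n); print(n,np.round(c["intrinsics"],1).tolist(),np.round(c["cam_to_world"],3).tolist())
print(arm.current_t(),arm.grip_depth,arm.current_tool_rot(),arm.current_width(),arm.current_force())
E
```

```text
pics
side [[515.7, 0.0, 323.3], [0.0, 515.7, 202.7], [0.0, 0.0, 1.0]] [[-0.904, -0.262, 0.338, 0.027], [-0.428, 0.551, -0.716, 1.103], [0.002, -0.792, -0.611, 1.01], [0.0, 0.0, 0.0, 1.0]]
top [[374.1, 0.0, 321.6], [0.0, 374.1, 201.6], [0.0, 0.0, 1.0]] [[0.062, -0.975, 0.215, 0.314], [-0.998, -0.062, 0.007, 0.016], [0.007, -0.215, -0.977, 1.108], [0.0, 0.0, 0.0, 1.0]]
0.1 0.0188 [[ 9.11516191e-01  4.11264005e-01 -3.91006920e-04]
 [ 4.11264182e-01 -9.11515563e-01  1.07318561e-03]
 [ 8.49537176e-05 -1.13903320e-03 -9.99999348e-01]] 0.09113947847614283 [ 0.05171816 -0.44502756 -1.54051265]
```

View pics/side0.png

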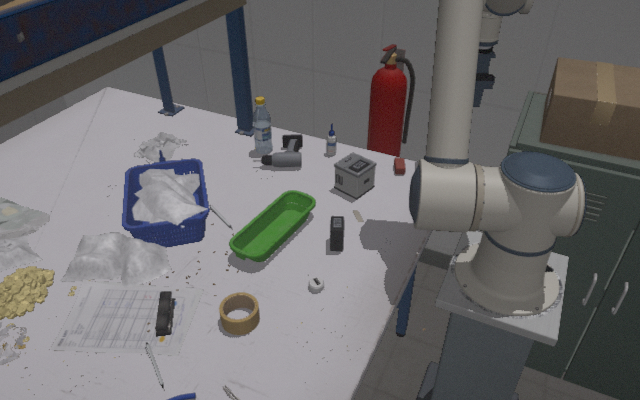

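View pics/top0.png

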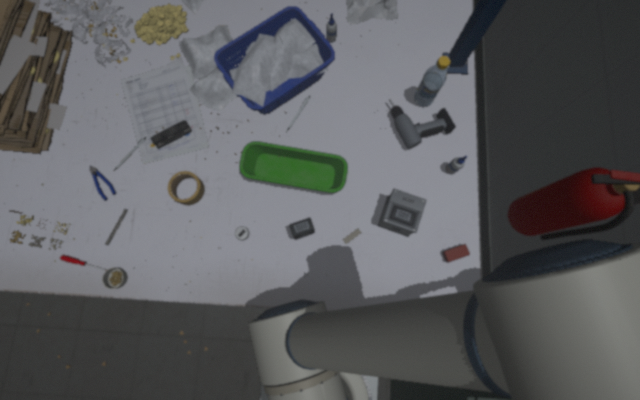

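The side view shows the dock at about (355,175), the flat pack at (337,233), the green tray at (273,227), the counter at (316,285), the tape at (239,314), the glue at (331,140) and the red block at (399,166). In the top view the dock is at (402,212), the pack at (301,228) and the tray at (294,168). I'll zoom in.

Run:
```python
import cv2
t=cv2.imread("pics/top0.png")[150:270,275:475]; cv2.imwrite("pics/topc.png",cv2.resize(t,None,fx=4,fy=4,interpolation=cv2.INTER_CUBIC))
t=cv2.imread("pics/side0.png")[140:260,220:420]; cv2.imwrite("pics/sidec.png",cv2.resize(t,None,fx=4,fy=4,interpolation=cv2.INTER_CUBIC))
```

```text
(no output)
```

View pics/topc.png

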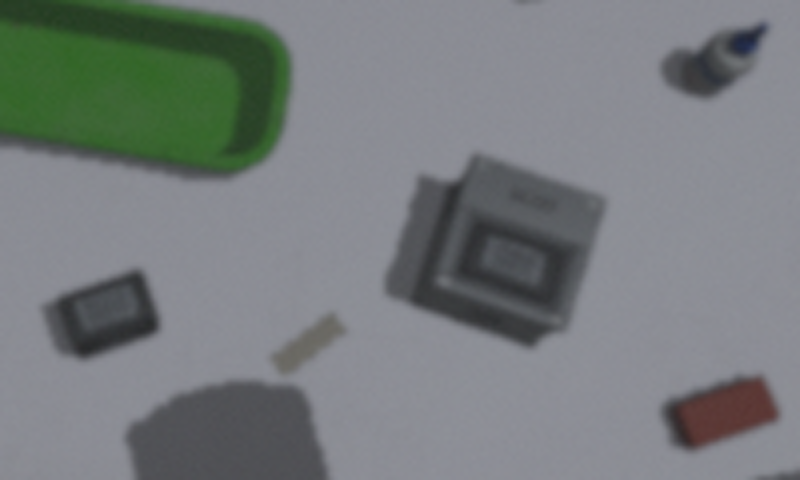

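View pics/sidec.png

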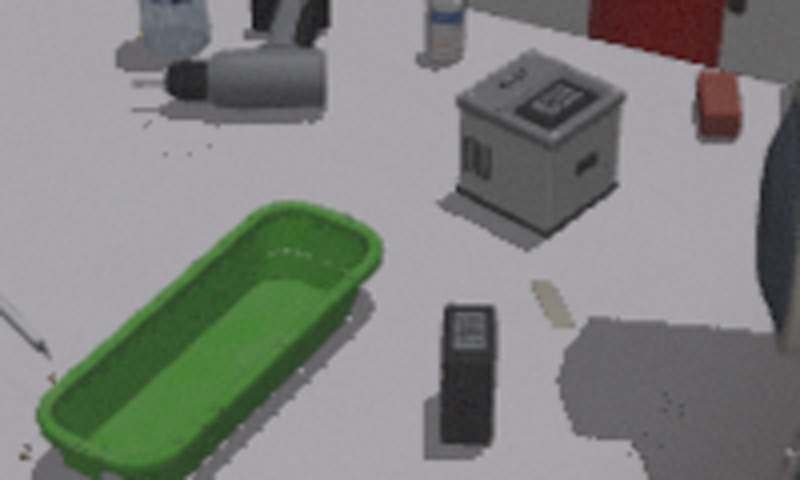

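The top crop shows the dock plate corners at about (478,155), (605,200), (563,330) and (433,285). The label of the charged pack is at (513,258) and the flat pack's label is at (107,305). In the side crop the plate corners are (533,50), (625,97), (552,142) and (458,97). Now I'll cast rays from both views.

```bash
cat > h.py <<'E'
from rig import arm
import cv2, numpy as np
def cast(cam,px,z):
    c=arm.get_calibration(cam); K,T=np.array(c["intrinsics"]),np.array(c["cam_to_world"])
    p=np.c_[np.atleast_2d(px).astype(float),np.ones(len(np.atleast_2d(px)))]
    d=(np.linalg.inv(K)@p.T).T@T[:3,:3].T; o=T[:3,3]
    return o+d*((z-o[2])/d[:,2])[:,None]
def R(yaw):  # tool down, tool y (closing) along heading yaw (deg)
    a=np.radians(yaw); y=np.array([np.cos(a),np.sin(a),0]); z=np.array([0,0,-1.]); return np.c_[np.cross(y,z),y,z]
E
python3 - <<'E'
from h import *
np.set_printoptions(precision=4,suppress=True)
T=lambda l:np.array(l)/4+[275-.375,150-.375]
S=lambda l:np.array(l)/4+[220-.375,140-.375]
print("dock top",cast("top",T([(478,155),(605,200),(563,330),(433,285)]),.097)[:,:2].tolist())
print("dock side",cast("side",S([(533,50),(625,97),(552,142),(458,97)]),.097)[:,:2].tolist())
print("full label",cast("top",T([(513,258)]),.096),cast("side",S([(558,101)]),.096))
print("flat label",cast("top",T([(107,305)]),.082),cast("side",S([(470,329)]),.082))
for cam in("top","side"):
    im=cv2.imread(f"pics/{cam}0.png"); hsv=cv2.cvtColor(im,cv2.COLOR_BGR2HSV)
    m=cv2.inRange(hsv,(45,100,40),(75,255,255))
    c=max(cv2.findContours(m,0,1)[0],key=cv2.contourArea).reshape(-1,2)
    w=cast(cam,c,.054)[:,:2].astype(np.float32)*1000
    print("tray",cam,cv2.minAreaRect(w))
    g=im.max(2); box=((275,320,215,245) if cam=="top" else (325,350,212,252))
    x0,x1,y0,y1=box
    m=(g[y0:y1,x0:x1]<75).astype(np.uint8)
    c=max(cv2.findContours(m,0,1)[0],key=cv2.contourArea).reshape(-1,2)+[x0,y0]
    w=cast(cam,cv2.convexHull(c.astype(np.int32)).reshape(-1,2),.082)[:,:2].astype(np.float32)*1000
    print("flat",cam,cv2.minAreaRect(w),cv2.minAreaRect(c.astype(np.float32)))
# things: tape, counter, glue, block rough positions
print(cast("top",[(185,188),(242,233),(456,163),(456,253)],0)[:,:2].tolist())
E
```

```text
dock top [[0.5863993037886683, -0.17648462434216716], [0.5598053815258175, -0.26519563473787877], [0.46711420864129094, -0.23683886392701514], [0.49251651891915726, -0.14759962559520384]]
dock side [[0.5609297187791638, -0.25899681510295247], [0.46682624589010674, -0.2253415331604396], [0.49561907690561197, -0.14120350971566875], [0.5879465759742944, -0.16769877649187737]]
full label [[ 0.515  -0.2023  0.096 ]] [[ 0.5138 -0.1982  0.096 ]]
flat label [[0.4669 0.0749 0.082 ]] [[0.4675 0.0774 0.082 ]]
tray top ((645.4791259765625, 113.50435638427734), (310.34307861328125, 112.47371673583984), 83.35420227050781)
flat top ((459.51763916015625, 74.6710205078125), (41.991416931152344, 61.43296432495117), 23.74077606201172) ((301.2445373535156, 228.54742431640625), (15.036694526672363, 22.298734664916992), 70.01689910888672)
tray side ((641.6995239257812, 128.9154815673828), (329.94012451171875, 129.95761108398438), 84.06187438964844)
flat side ((450.22113037109375, 121.23529052734375), (35.466651916503906, 139.2211151123047), 22.04436492919922) ((336.5, 233.5), (33.0, 13.0), 90.0)
[[0.5729217481731599, 0.44220574675083935], [0.44661767080654097, 0.25414165515527387], [0.7064063680416365, -0.3855663052268037], [0.4274033332366539, -0.38143484905641784]]
```

Both views agree. The bay axis is at about (0.514, -0.200) with yaw about -17°. The flat pack is at (0.467, 0.076) with yaw about 22°, and the tray is at (0.645, 0.114) with yaw about -6.5°. Next I'll press the charged pack and look.

Run:
```python
from h import *
r=R(-17); x,y=.514,-.200
arm.grip(0)
arm.move_to([x,y,.125],r); f0=np.array(arm.current_force()); print(arm.current_t(),f0,arm.current_width())
arm.move_l([x,y,.098],r,feed=.1)
for z in (.094,.092,.0905,.0895):
    arm.move_l([x,y,z],feed=.04); f=arm.current_force()[2]-f0[2]; print(z,arm.current_ee_pos(),round(f,2))
    if f>12: break
arm.move_l([x,y,.15],feed=.08)
arm.grip(.09)
arm.move_l([x,y,.2],feed=.2)
print(arm.current_t(),arm.current_force()-f0)
for n in("top","side"): cv2.imwrite(f"pics/{n}1.png",arm.snapshot(n)[:,:,::-1])
a=cv2.imread("pics/top1.png")[160:260,350:470]; b=cv2.imread("pics/side1.png")[120:220,300:420]
cv2.imwrite("pics/c1.png",cv2.resize(np.hstack([a,b]),None,fx=3.3,fy=3.3,interpolation=cv2.INTER_CUBIC))
```

```text
3.15 [-0.26819264 -0.75443751 -0.50392209] 0.00047338873729032394
0.094 [ 0.5143081 -0.200316   0.0943637] 4.18
0.092 [ 0.51417751 -0.20014536  0.0921378 ] 4.93
0.0905 [ 0.51408198 -0.20005272  0.0904754 ] 3.71
0.0895 [ 0.51401097 -0.20000631  0.08946389] 3.96
7.25 [0.20106749 0.67146244 0.12842617]
```

View pics/c1.png

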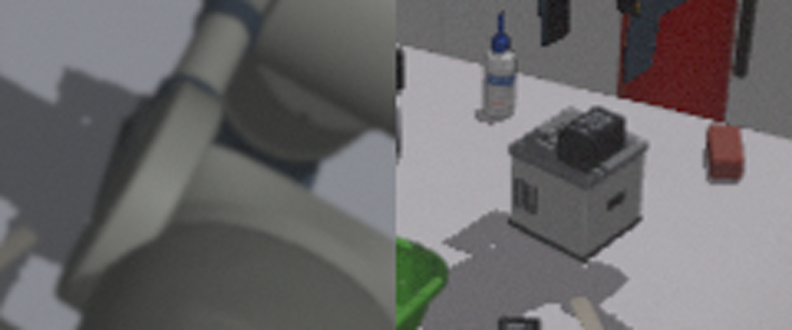

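The side view shows the charged pack standing proud of the plate at about (590,137) in the crop, so the latch let go. Next I'll grip it, draw it out and put it in the tray.

Run:
```python
from h import *
r=R(-17); x,y=.514,-.200; t=R(-6.5)
arm.move_l([x,y,.101],r,feed=.2)
arm.grip(.0); print(arm.current_width(),arm.current_grasp_force(),arm.current_ee_pos(),arm.current_force())
if arm.current_width()<.034: raise SystemExit("no grip")
arm.move_l([x,y,.21],feed=.1)
print(arm.current_t(),arm.current_width(),arm.current_force())
arm.move_to([.642,.084,.15],t); f0=arm.current_force()[2]
arm.move_l([.642,.084,.066],feed=.12)
for z in np.arange(.064,.0555,-.001):
    arm.move_l([.642,.084,z],feed=.05); f=arm.current_force()[2]-f0
    if f>1.2: break
print(z,f,arm.current_t())
arm.grip(.06); print(arm.current_t())
arm.move_l([.642,.084,.18],feed=.2)
cv2.imwrite("pics/side2.png",arm.snapshot("side")[:,:,::-1])
print(arm.current_t())
```

```text
0.03829040190422674 29.90045517683029 [ 0.51401392 -0.19999276  0.10103944] [-0.0640805   0.19856156  0.74868364]
10.075 0.037810920983209755 [-0.18130626  0.726546   -2.47133808]
0.062 1.519441176517923 12.8833
13.4167
14.2083
```

View pics/side2.png

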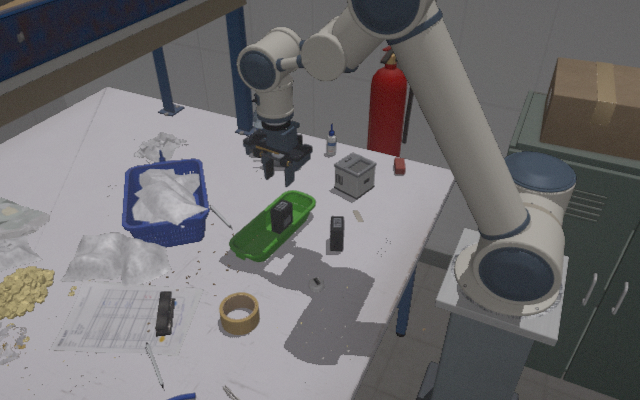

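The charged pack now stands upright in the tray at about (282,216), and the bay is empty. Next I'll grip the flat pack and take it over the bay, then check it from the side.

Run:
```python
from h import *
x,y=.467,.076; r=R(22)
arm.grip(.085)
arm.move_to([x,y,.16],r); arm.move_l([x,y,.057],feed=.15)
arm.grip(0); print(arm.current_width(),arm.current_grasp_force(),arm.current_t())
if arm.current_width()<.034: raise SystemExit("no grip")
arm.move_l([x,y,.21],feed=.15)
arm.move_to([.514,-.2,.21],R(-17)); arm.move_l([.514,-.2,.165],feed=.15); arm.sleep(.2)
print(arm.current_t(),arm.current_force(),arm.current_width())
cv2.imwrite("pics/side3.png",arm.snapshot("side")[:,:,::-1])
a=cv2.imread("pics/side3.png")[100:220,300:420]
cv2.imwrite("pics/c3.png",cv2.resize(a,None,fx=5,fy=5,interpolation=cv2.INTER_CUBIC))
```

```text
0.03805481559896571 29.79481190443039 17.1333
20.0333 [ 0.63840265  1.12137487 -2.31318561] 0.03809242753322846
```

View pics/c3.png

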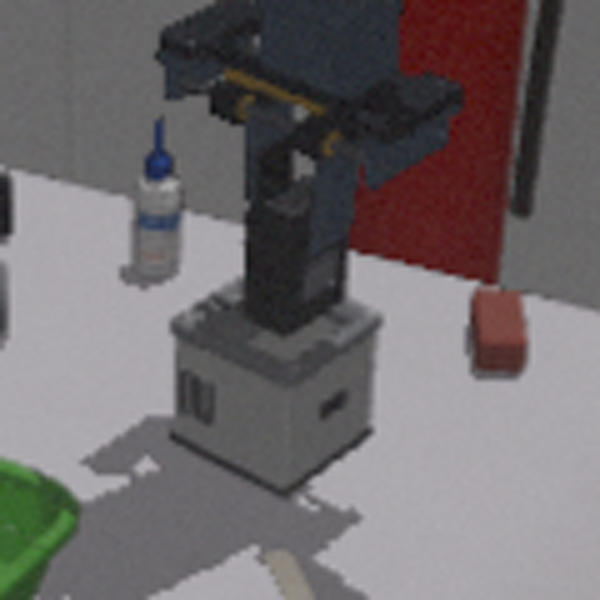

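The pack hangs plumb over the bay. Its lower corners are at about (247,315), (290,333) and (345,300) in the crop. I'll do a quick numeric check, then lower it under force watch.

Run:
```python
from h import *
C=lambda l:np.array(l)/5+[300-.4,100-.4]
w=cast("side",C([(247,315),(290,333),(345,300)]),.108)[:,:2]; c=(w[0]+w[2])/2
print("pack c",c,"sizes",np.linalg.norm(w[0]-w[1]),np.linalg.norm(w[1]-w[2]))
d=cast("side",C([(170,325),(290,380),(382,322)]),.097)[:,:2]; m=(d[0]+d[2])/2
a=np.radians(-17); u=np.array([np.cos(a),np.sin(a)]); v=np.array([-u[1],u[0]])
print("dock axis",m-.015*u,"offset in dock x,y (mm):",1e3*(c-m+.015*u)@u,1e3*(c-m+.015*u)@v,np.linalg.norm(d[0]-d[1]),np.linalg.norm(d[1]-d[2]))
x,y=.514,-.2; f0=np.array(arm.current_force())
for z in np.arange(.158,.1029,-.003):
    arm.move_l([x,y,z],feed=.06); f=np.array(arm.current_force())-f0
    if z>.150 or z<.11 or np.linalg.norm(f)>3: print(round(z,4),f.round(1))
    if np.linalg.norm(f)>8: print("stop"); break
print(arm.current_ee_pos(),arm.current_t(),arm.current_width())
```

```text
pack c [ 0.51646182 -0.20107375] sizes 0.03341805668907377 0.053517163159858334
dock axis [ 0.5126213  -0.18959551] offset in dock x,y (mm): 7.02861598174627 -9.853831617050355 0.09616448656343415 0.09066436927939268
0.158 [-0.2 -0.2 -0.3]
0.155 [-0.1  0.5 -0.7]
0.152 [ 0.9 -1.1 -0.4]
0.14 [ 0.8 -3.  -1.4]
0.137 [-0.8 -2.9 -1. ]
0.134 [-0.1 -2.9 -1. ]
0.131 [ 0.1 -2.3 -1.9]
0.128 [-0.  -3.7 -1.8]
0.125 [-0.4 -4.  -1.9]
0.122 [-0.2 -4.3 -2.7]
0.119 [ 0.6 -4.6 -2.8]
0.116 [-0.2 -4.1 -3.6]
0.113 [ 0.4 -5.1 -2.7]
0.11 [ 0.6 -4.9 -2.8]
0.107 [-0.5 -5.3 -2.2]
0.104 [ 0.9 -5.3 -3.3]
[ 0.51396739 -0.19999547  0.10379859] 24.85 0.03750011344252463
```

The pack is in the bay with only a slight side load. I'll release it and press it home.

Run:
```python
from h import *
x,y=.514,-.2
arm.grip(.065); arm.move_l([x,y,.145],feed=.2)
arm.grip(0); x,y=.514,-.2015; arm.sleep(.1); f0=np.array(arm.current_force())
arm.move_l([x,y,.13],feed=.1)
for z in (.12,.11,.1,.094,.091,.0895):
    arm.move_l([x,y,z],feed=.05); f=(np.array(arm.current_force())-f0).round(1); print(z,f)
    if f[2]>15: print("stop"); break
arm.sleep(.2); print(arm.current_ee_pos(),(np.array(arm.current_force())-f0).round(1))
arm.move_l([x,y,.15],feed=.06)
arm.move_l([x-.1,y+.12,.22],feed=.25)
print(arm.current_t())
a=arm.snapshot("side")[:,:,::-1]; cv2.imwrite("pics/side4.png",a)
cv2.imwrite("pics/c4.png",cv2.resize(a[120:270,220:420],None,fx=4,fy=4,interpolation=cv2.INTER_CUBIC))
```

```text
0.12 [-0.3 -1.   1.3]
0.11 [ 0.8 -0.2  2.4]
0.1 [1.1 0.  2.2]
0.094 [ 0.7 -0.5  2.7]
0.091 [ 1.8 -0.1  3.5]
0.0895 [0.8 0.5 3.2]
[ 0.51402459 -0.20152199  0.08953081] [0.9 0.6 3.9]
31.2583
```

View pics/c4.png

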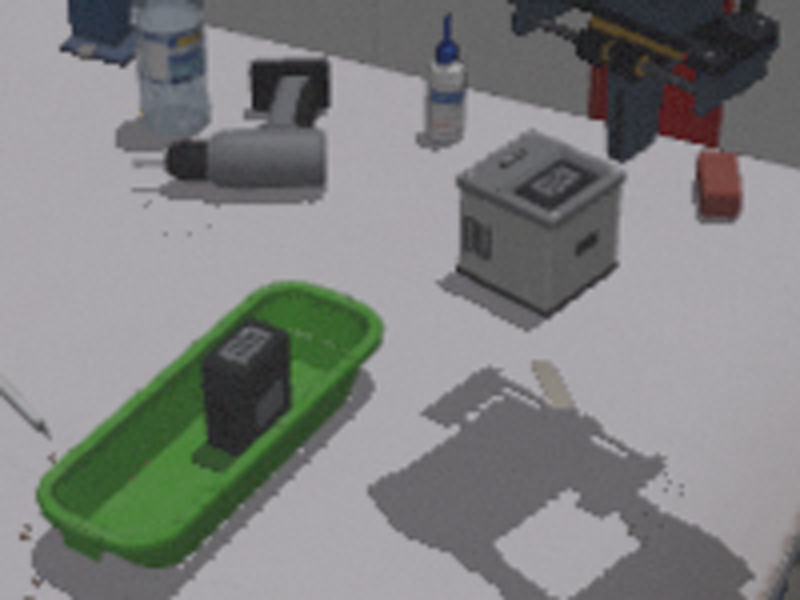

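The flat pack sits flush in the dock at about (556,183). The charged pack stands upright in the tray at about (247,388), the bystanders are in place and the arm is clear.

```bash
python3 -c "
from rig import arm
print(arm.sign_off())"
```

```text
the job is handed in; nothing more can be done
None
```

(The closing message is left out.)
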